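Fit a load roller in a pallet-truck yoke

ROBOT

A 7-joint arm with a two-finger parallel gripper is mounted at the origin on the work surface. World frame = base frame: x ahead of the robot, y to its left, z up, the work surface at z = 0. Lengths are in m, angles in degrees, forces in N, time in s.
With the tool pointing down it reaches from about 0.375 to 0.925 m from the base axis. Payload 3.1 kg.
Tool frame: the origin (TCP) lies midway between the tips of the shut fingers; the grasp point (between the pads) lies 19 mm behind it (arm.tcp_to_grasp is the distance from the TCP to the grasp point, in m); z points along the fingers, y is the line along which they close (so a half turn about z gives the same grasp; the last joint's range is limited). The gripper opens to 85 mm and grips with 20 to 120 N. Pads are 22 mm wide; open, the fingers measure 114 mm over their backs; the gripper's body (76 mm by 85 mm) begins 54 mm behind the grasp point. The pads swing forward as they close: fully open they stand 13 mm farther back than shut.
Start: joints at [-70.692, 21.939, 2.515, 91.553, -1.026, 66.532, -2.859], TCP at [0.274, 0.59, 0.231] pointing down, gripper open.
Joint ranges: [-149.38, 149.38], [-23.57, 123.04], [-84.95, 90], [0, 143.3], [-89.99, 269.99], [3.08, 112.72], [-163.45, 163.45]. Speed limits (degrees/s): [159.86, 159.86, 180, 180, 180, 180, 180].

INTERFACE

Orientations are given as [roll, pitch, yaw] about the fixed x, y, z axes, in that order (R = Rz(yaw) Ry(pitch) Rx(roll)).
In Python, from workcell import arm gives the robot as it stands. Calls block until the motion is done:
- arm.move_ptp(position, orientation): joint-space move of the TCP to a pose.
- arm.servo_line(position, attitude=None, vel=0.15, until_force=None): straight line of the TCP; attitude=None keeps the orientation; vel is the mean speed in m/s. With until_force (N) it stops when the force on the tool has changed by that much, and returns True; else False.
- arm.goto_joints(angles): joint-space move.
- arm.set_gripper(opening): finger opening in m; the grip force is fixed at half the most; returns when the fingers have stopped.
- arm.dwell(seconds).
- arm.solve_ik(position, orientation): joint angles nearest the present ones, or None.
- arm.camera(name): name is "side" or "top" or "wrist"; returns a dict with "pixels" (384x512x3 uint8, blue, green, red), "depth" (384x512 float32, m along the optical axis (not along the pixel's ray), 0 where there is no reading), "K" (3x3 intrinsics, pixels), "k1" (the pictures are not rectified: a ray, as slopes to the right and down, at radius r is drawn at 1 + k1 r^2 times it, then the intrinsics apply), "R" (3x3) and "t" (3): a world point X has camera coordinates R X + t. Camera axes: x right, y down, z forward; pixel columns grow to the right and rows downward; lengths in m; the calibration is good to about 2 mm. A picture is of the moment at which its call begins.
A pose or a line that the arm cannot do raises arm.PlanningError and nothing moves.
- arm.job_done(): hands the job in; it is judged then, once.
Readings, each from a call of its own:
- arm.read_clock(): time.
- arm.read_q(): joint angles.
- arm.read_joint_velocities(): joint speeds.
- arm.read_effort(): joint torques, N m.
- arm.read_position(): TCP position.
- arm.read_orientation(): TCP orientation.
- arm.read_force(): force on the tool from outside, world axes, zero at the start.
- arm.read_torque(): the same for the moment, N m.
- arm.read_grip_width(): finger opening in m.
- arm.read_finger_force(): force on a finger pad.
Only numpy, scipy, OpenCV 4.12 (cv2) and the standard library are available. Lean on these libraries where they do the work, as an engineer would, in place of code of your own. Each camera call takes 0.05 s, during which the arm holds its last target. There are 200 camera calls.

TASK

Fit the spare load roller in the pallet-truck yoke that lies on its side on the two battens: slide the roller, standing on end, in between the cheeks, then thread the long axle pin down through the upper cheek, the roller and the lower cheek and press it fully home against the spring balls until its head sits flat on the upper cheek. Feel your way and do not force it: a push of about two kilos is enough, four is too much for the bearings. Leave everything else on the bench where it is.

Things in the scene. Friction and masses are not known exactly. Their poses are not given: they have to be found in the camera images.
- yoke: fixed grey steel fork lying on its side on two timber battens, 150 mm across. Two level cheeks, 44 mm wide, 8 mm thick, one above the other, 64 mm apart. Origin: on the hole line, 112 mm below the upper cheek's top face. x runs from the cheeks' open end (22 mm before the hole line) to the web closing the gap (47 mm behind it), z up. Front batten 19 to 41 mm before the hole line
- axle_hole (a point): centre of the axle hole (17 mm, through, sharp-edged) in the upper cheek, on its top face. This face lies 104 to 112 mm above the bench, as the battens differ in thickness: read it, then feel for it. Axes as yoke
- lower_hole (a point): centre of the like hole in the lower cheek, on its top face, 72 mm below axle_hole on the same vertical line. The roller stands on this face and slides on it when pushed with a few N
- spring_balls (a point): on the hole line 95.5 mm below axle_hole, under the lower cheek: here two spring-loaded 8 mm steel balls in housings, left and right, stand into the bore, 13 mm apart, and clamp the pin. The last 5 mm of the pin's travel spread them, which takes a push of about 8 to 15 N; let go too early, the pin stays a few mm proud. Its weight alone does not seat it
- roller_mid (a point): centre of the spare load roller, half-way up: grey nylon cylinder with steel bearing faces, 56 mm diameter, 60 mm long, 17.5 mm through bore flared by 3 mm at both ends, 0.25 to 0.4 kg, loose, standing on end on the bench, its z up along the bore. A larger roller of the same kind is not wanted
- pin_mid (a point): middle of the long axle pin's length, on its axis, z towards its head. Bright steel, 0.16 to 0.25 kg, 132 mm long: 16 mm shank of 100 mm, its end bevelled to 14 mm, and a head. This point is 66 mm above the tip and 34 mm below the head's underside, so 34 mm below axle_hole when the pin is home
- pin_head (a point): middle of the long pin's knurled round head, 24 mm diameter and 32 mm high, on top of the shank, 50 mm above pin_mid and 16 mm above the head's underside. The pin stands loosely upright in the wooden block, the tallest of the three there, its head 107 to 139 mm above the bench
- pin_block: drilled wooden block, 60 (x) x 170 (y) x 45 mm high, fixed, origin under its centre; three holes in a row along its y, 55 mm apart, 17.5 mm wide and 38 mm deep. The long pin, a shorter headed pin and a hexagon bolt stand in them, in varying order
- short_pin: shorter headed pin (98 mm) in the block, its top 105 mm above the bench, origin at its tip; a bystander
- bolt: hexagon bolt (85 mm) in the block, origin at its foot; a bystander
- wide_roller: the larger roller, 82 mm diameter, 93 mm high, on end, origin under its centre; a bystander
- grease_tin: grease tin, 72 mm diameter, 85 mm high, origin under its centre; a bystander
- wrench: wrench, 200 mm, lying flat; a bystander
- mallet: mallet, 280 mm, lying flat; a bystander
- screwdriver: screwdriver lying flat; a bystander
Things that resemble listed ones, but are neither listed nor needed, are in the scene too. What is shaped like the part that bears pin_mid but orange or yellow is not meant.

How it is judged (in metres and radians):
On the way, in this order (a step that is already met when the one before it is completed fails the run):
1. the roller stands between the cheeks, roughly under the hole, before the pin is in (horizontal distance between roller_mid and axle_hole below 0.012 m and z of roller_mid in the frame of axle_hole between -0.044 and -0.036 m and angle between roller_mid's own z axis and vertical below 0.06 rad and horizontal distance between pin_mid and axle_hole above 0.03 m), for 0.2 s.
2. the pin is threaded through the upper cheek into the roller's bore (horizontal distance between each of pin_mid, roller_mid and axle_hole below 0.004 m and z of pin_mid in the frame of axle_hole below 0.04 m), for 0.1 s.
At the end, for the whole second after the job is handed in: the long pin stands upright in all three holes with its head on the upper cheek (within 1.5 mm), on the hole line within 2 mm; the spare roller stands between the cheeks with the pin through its bore (centre within 3 mm of the hole line); pin and roller are released and at rest (z of pin_mid in the frame of axle_hole between -0.036 and -0.0325 m and horizontal distance between pin_mid and axle_hole below 0.002 m and angle between the z axis of pin_mid and the z axis of axle_hole, either way round below 0.03 rad and horizontal distance between roller_mid and axle_hole below 0.003 m and angle between roller_mid's own z axis and vertical below 0.06 rad and z of roller_mid in the frame of axle_hole between -0.044 and -0.036 m and linear speed of each of axle_pin, roller below 0.01 m/s); the robot touches nothing.
It fails at once if the pin is forced against the yoke with more than 40 N (contact force between axle_pin and yoke above 40 N).
It fails at once if the pin is forced against the roller with more than 40 N (contact force between axle_pin and roller above 40 N).
It fails at once if a bystander is pushed out of its place by more than 30 mm (distance of any of short_pin, bolt, wide_roller, grease_tin, wrench, mallet, screwdriver from where it was at the start of the episode above 0.03 m).
It also fails if it takes over 72 s, if anything falls off the work surface, if the arm or the gripper's body presses on something with over 40 N, if the wrist force passes 120 N, or if a joint passes its speed limit or range.

## Working session

There is one attempt and no reset: what is moved stays moved. The work goes in short steps, each a Python script; the robot and the scene stay as the last script left them, time stands still between calls to the robot, and variables do not carry over. Pictures are saved under pics/ and viewed, at most 10 in all, crops included, and the job is handed in when it is done.

```bash
mkdir -p pics && ls && cat > h.py <<'E'
import numpy as np, cv2
from workcell import arm
def cloud(c):
    h,w=c["depth"].shape
    uv=np.stack(np.meshgrid(np.arange(w),np.arange(h)),-1).reshape(-1,1,2).astype(float)
    n=rays(c,uv).reshape(h,w,2); d=c["depth"]
    X=np.dstack([n*d[...,None],d])
    P=(X-c["t"])@np.array(c["R"]); P[d==0]=np.nan
    return P
def rays(c,uv):
    return cv2.undistortPoints(np.asarray(uv,float).reshape(-1,1,2),np.array(c["K"],float),np.array([c["k1"],0,0,0.])).reshape(-1,2)
def onplane(c,uv,z):
    n=rays(c,uv); R=np.array(c["R"]); t=np.array(c["t"]); o=-R.T@t
    d=np.c_[n,np.ones(len(n))]@R
    return o+d*((z-o[2])/d[:,2])[:,None]
E
python3 - <<'E'
from h import *
import pickle
for n in("top","side"):
    c=arm.camera(n); pickle.dump(c,open(n+".pkl","wb"))
    cv2.imwrite(f"pics/{n}0.png",cv2.resize(c["pixels"],(800,600),interpolation=cv2.INTER_CUBIC))
    R=np.array(c["R"]);print(n,-R.T@np.array(c["t"]),R[2],np.array(c["K"])[0,0],c["k1"],(c["depth"]>0).mean())
E
```

```text
pics
top [0.39943664 0.0071221  1.24102692] [ 0.16942587  0.0156209  -0.98541913] 373.96219217828417 -0.0038320617811047164 0.9959615071614584
side [ 0.32892926 -0.77310653  0.61749086] [ 0.25607919  0.81526207 -0.51939504] 374.8638277956803 -0.09807443252186304 0.9961090087890625
```

View pics/top0.png

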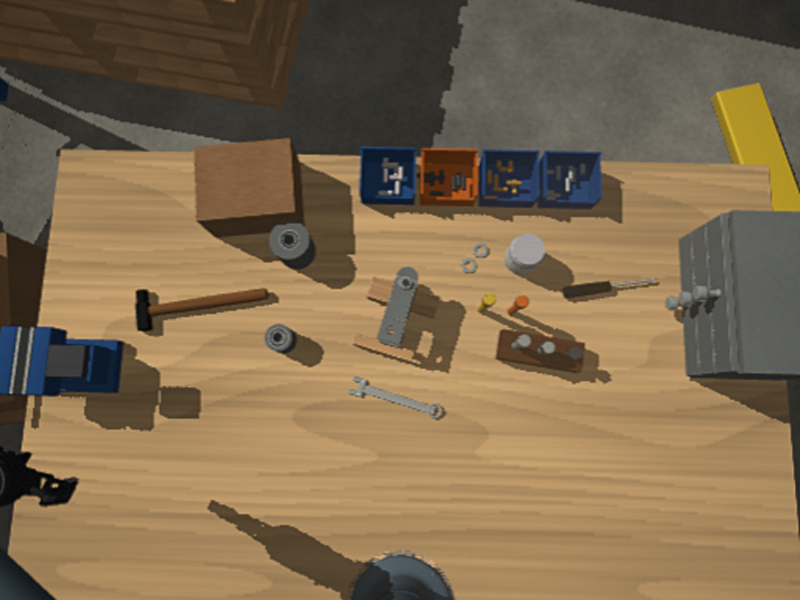

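View pics/side0.png

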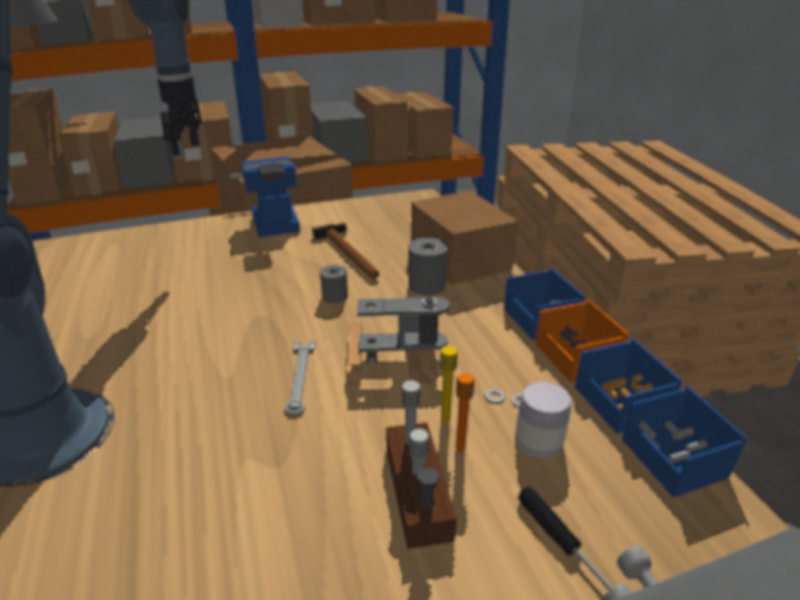

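Top view (800x600): yoke at (397,310) with its open end towards the robot, hole about (391,330). The small roller is at (280,338) and the wide one at (290,243). The block at (540,350) holds three items: (524,341), (548,348), (575,352). The yellow pin (487,302) and orange pin (519,304) are decoys. In the side view the block item at (411,390) looks tallest. Next I measure it all with depth and enlarge.

```bash
python3 - <<'E'
from h import *
import pickle
T=pickle.load(open("top.pkl","rb"));S=pickle.load(open("side.pkl","rb"))
s=512/800
P=cloud(T);Q=cloud(S)
def comp(P,img,box,zlo,zhi,nm,minA=12):
    x0,y0,x1,y1=[int(v*s) for v in box]
    m=np.zeros(P.shape[:2],np.uint8); z=P[...,2]
    m[y0:y1,x0:x1]=((z>zlo)&(z<zhi))[y0:y1,x0:x1]
    n,l,st,ce=cv2.connectedComponentsWithStats(m)
    for i in range(1,n):
        if st[i,4]<minA: continue
        p=P[l==i]; 
        print(nm,"px",ce[i]/s,"A",st[i,4],"med",np.median(p,0).round(4),"min",p.min(0).round(3),"max",p.max(0).round(3),"minAreaRect",[np.round(v,3) for v in cv2.minAreaRect((p[:,:2]*1000).astype(np.float32))])
comp(P,T,(480,320,600,385),.06,.2,"top-block items",3)
comp(P,T,(480,320,600,385),.03,.055,"top-block")
comp(Q,S,(380,370,460,560),.075,.2,"side-block items",3)
comp(P,T,(255,315,310,365),.045,.08,"roller top")
comp(P,T,(340,255,430,360),.095,.13,"cheek top")
comp(P,T,(340,255,430,370),.01,.06,"battens")
comp(P,T,(255,215,330,280),.08,.11,"wide")
c1=cv2.resize(T["pixels"][155:245,160:400],None,fx=3.3,fy=3.3,interpolation=cv2.INTER_CUBIC)
a=cv2.resize(S["pixels"][185:260,210:300],None,fx=4,fy=4,interpolation=cv2.INTER_CUBIC)
b=cv2.resize(S["pixels"][235:350,240:310],None,fx=2.6,fy=2.6,interpolation=cv2.INTER_CUBIC)
o=np.zeros((600,800,3),np.uint8);o[:297,:792]=c1[:297,:792];o[300:600,:360]=a;o[300:599,400:582]=b[:299]
cv2.imwrite("pics/crop1.png",o)
E
```

```text
top-block items px [522.35576923 341.16586538] A 78 med [ 0.5249 -0.2188  0.1373] min [ 0.514 -0.232  0.066] max [ 0.537 -0.21   0.143] minAreaRect [array([ 525.642, -220.841]), array([22.976, 21.431]), np.float64(2.433)]
top-block items px [547.19238281 347.31445312] A 64 med [ 0.5175 -0.2722  0.1034] min [ 0.506 -0.284  0.076] max [ 0.53  -0.264  0.109] minAreaRect [array([ 518.379, -273.808]), array([19.93 , 24.074]), np.float64(87.877)]
top-block items px [573.27860169 352.35699153] A 59 med [ 0.5084 -0.3263  0.0915] min [ 0.499 -0.339  0.065] max [ 0.521 -0.315  0.098] minAreaRect [array([ 509.865, -326.856]), array([24.062, 21.736]), np.float64(89.091)]
top-block px [539.81011685 350.53620849] A 813 med [ 0.5138 -0.2703  0.0447] min [ 0.478 -0.36   0.03 ] max [ 0.56  -0.189  0.055] minAreaRect [array([ 518.456, -274.617]), array([167.619,  60.783]), np.float64(81.513)]
side-block items px [447.0703125  376.11328125] A 80 med [ 0.6008 -0.1632  0.0915] min [ 0.592 -0.169  0.076] max [ 0.611 -0.154  0.109] minAreaRect [array([ 601.204, -163.055]), array([10.13 , 19.609]), np.float
[... 1667 characters left out ...]
nAreaRect [array([614.067, -25.117]), array([40.491, 50.909]), np.float64(86.337)]
battens px [390.40178571 328.57142857] A 14 med [0.5551 0.0347 0.037 ] min [0.548 0.028 0.032] max [0.559 0.041 0.04 ] minAreaRect [array([554.63 ,  35.276]), array([ 8.831, 14.381]), np.float64(17.232)]
battens px [388.05614407 347.59004237] A 354 med [0.5164 0.0369 0.0291] min [ 0.486 -0.032  0.011] max [0.545 0.113 0.042] minAreaRect [array([527.349,  37.303]), array([149.779,  48.16 ]), np.float64(74.342)]
wide px [287.6779732  236.39290201] A 597 med [0.7308 0.2478 0.0934] min [0.684 0.204 0.08 ] max [0.783 0.321 0.11 ] minAreaRect [array([740.534, 253.318]), array([115.952,  84.228]), np.float64(35.313)]
```

View pics/crop1.png

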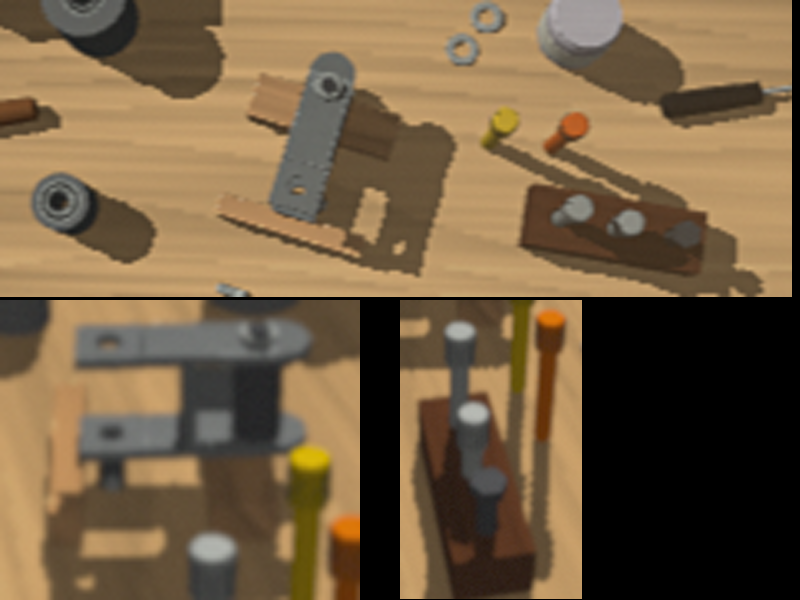

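The enlarged crop confirms the choices. In the block, the item at side (411,390) / top (524,341) is bright with a head top at z≈0.139, so it is the long pin. The others top out at 0.105 (short pin) and 0.095 (bolt). The roller at top (279,337) is 54 mm wide and 60 mm high, so it is the spare. The hole is seen at crop (298,187). Next I view the hole with the wrist camera and touch the cheek.

```bash
cat >> h.py <<'E'
YAW=-15.4
def down(yaw): return [180,0,yaw]
def bestyaw(p,yaw):
    c=[]
    for y in (yaw,yaw+180,yaw-180):
        try:q=arm.solve_ik(p,down(y))
        except Exception: q=None
        if q is not None:c.append((abs(q[6]),y))
    return min(c)[1]
E
python3 - <<'E'
from h import *
import pickle
T=pickle.load(open("top.pkl","rb"));S=pickle.load(open("side.pkl","rb"))
print("hole top px->",onplane(T,[[250.3,211.7]],.109), "side", onplane(S,[[210+108/4-.4,185+43/4-.4]],.109))
print(arm.read_orientation())
p=[.565,.026,.25]; y=bestyaw(p,YAW); print(y,arm.solve_ik(p,down(y)))
arm.move_ptp(p,down(y)); arm.set_gripper(0)
c=arm.camera("wrist"); pickle.dump(c,open("w1.pkl","wb")); cv2.imwrite("pics/w1.png",c["pixels"])
R=np.array(c["R"]);print(-R.T@np.array(c["t"]),R[2],np.array(c["K"])[0,0],arm.read_clock(),arm.read_position())
E
```

```text
hole top px-> [[0.54086218 0.03192244 0.109     ]] side [[0.54149075 0.03376436 0.109     ]]
[-1.79855676e+02  8.28973471e-03  1.55093459e+02]
-195.4 [-33.29409754  12.72684377  30.48379167 103.44171765  -7.04306848
  65.70745883  74.08007273]
[0.49052323 0.0471831  0.39261674] [ 0.29179657 -0.08090725 -0.95305235] 305.93255412514844 3.1833 [0.5650064  0.02594217 0.25001589]
```

View pics/w1.png

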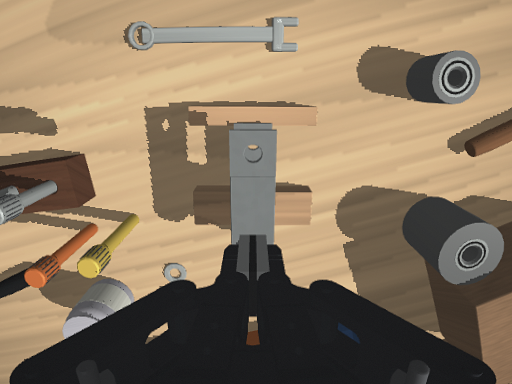

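The wrist view shows the cheek with its hole at (254,154), the spare roller with its bore at (457,77), and the long pin head at (10,207). I fit these, then feel the cheek.

```bash
cat >> h.py <<'E'
def hole(c,u,v,r,z,thr=None,dark=None,lift=4):
    """ellipse of the hole rim near (u,v): pixels deeper than the face plane z"""
    P=cloud(c); m=((P[...,2]<z-.012)|np.isnan(P[...,2])).astype(np.uint8)
    w=np.zeros_like(m); w[v-r:v+r,u-r:u+r]=m[v-r:v+r,u-r:u+r]
    n,l,st,ce=cv2.connectedComponentsWithStats(w)
    i=l[v,u] if l[v,u] else 1+np.argmax(st[1:,4])
    return st[i],ce[i],onplane(c,[ce[i]],z)[0]
E
python3 - <<'E'
from h import *
import pickle
c=pickle.load(open("w1.pkl","rb")); P=cloud(c); g=cv2.cvtColor(c["pixels"],cv2.COLOR_BGR2GRAY)
print(g[142:166:2,242:268:2]); 
st,ce,p=hole(c,254,154,14,.109);print(st,ce,p)
z=P[...,2]; reg=P[128:178,233:273].reshape(-1,3); m=np.abs(reg[:,2]-.109)<.006; f=reg[m]
print("face z",np.median(f[:,2]),f[:,2].std(),cv2.minAreaRect((f[:,:2]*1000).astype(np.float32)))
# roller top from wrist
reg=P[45:110,400:490].reshape(-1,3);f=reg[np.abs(reg[:,2]-.06)<.006]
print("roller",cv2.minAreaRect((f[:,:2]*1000).astype(np.float32)),np.median(f,0))
o=arm.read_orientation()
f0=arm.read_force()
hit=arm.servo_line([.565,.026,.125],vel=.15,until_force=8)
if not hit: hit=arm.servo_line([.565,.026,.098],vel=.015,until_force=4)
print(hit,arm.read_position(),arm.read_force(),f0)
x,y,zt=arm.read_position()
arm.servo_line([x,y,.2],vel=.2)
print(arm.read_clock())
E
```

```text
[[129 128 129 130 130 130 130 131 130 131 130 130 130]
 [129 128 129 128 134 136 134 124 129 131 131 131 130]
 [128 128 132 158 183 181 182 171  91 131 130 130 130]
 [128 132 130 112 134 141 141  90 115 100 131 130 131]
 [128 141 128 127 126 110 113 133 132 129 132 131 130]
 [130 133 128 129 129 129 130 131 130 130 101 131 129]
 [130 126 129 129 128 129 130 131 131 129  94 131 129]
 [129 130 130 128 129 127 129 129 131 116 118 129 129]
 [129 131 105 131 130 126 128 130 118  62 133 128 128]
 [129 129 124  73 104 120 110  94  66 124 132 128 128]
 [129 129 129 121  97  79  83  99 126 131 131 129 129]
 [128 129 129 128 129 130 130 132 131 131 131 129 128]]
[244 144  18  17 229] [252.61135371 152.15283843] [0.53981506 0.03367624 0.109     ]
face z 0.10901690611763289 0.0008607055651573343 ((541.7399291992188, 33.103939056396484), (37.43143844604492, 45.05418014526367), 74.4839859008789)
roller ((525.4299926757812, 262.861572265625), (55.950191497802734, 55.535911560058594), 46.944175720214844) [0.52510978 0.26213508 0.05988089]
True [0.5648923  0.02597458 0.10919738] [-0.45348437  0.13701704  4.53529393] [ 0.27357769  0.62474206 -0.12556856]
5.85
```

```bash
cat >> h.py <<'E'
def rim(c,u,v,zface,rad,tol=.25):
    """radial search for the strongest edge near expected radius; returns world centre"""
    g=cv2.GaussianBlur(cv2.cvtColor(c["pixels"],cv2.COLOR_BGR2GRAY),(0,0),.8).astype(np.float32)
    ctr=onplane(c,[[u,v]],zface)[0]; R=np.array(c["R"]);K=np.array(c["K"],float)
    for it in range(6):
        th=np.linspace(0,2*np.pi,120,endpoint=False); rs=np.linspace(rad*(1-tol),rad*(1+tol),25)
        W=ctr+np.stack([np.outer(np.cos(th),rs),np.outer(np.sin(th),rs),np.zeros((120,25))],-1)
        uv,_=cv2.projectPoints(W.reshape(-1,3),cv2.Rodrigues(R)[0],np.array(c["t"],float),K,np.array([c["k1"],0,0,0.]))
        uv=uv.reshape(120,25,2).astype(np.float32)
        I=cv2.remap(g,uv[...,0],uv[...,1],cv2.INTER_LINEAR)
        G=np.abs(np.gradient(I,axis=1)); k=G.argmax(1); s=G.max(1)
        ok=s>np.percentile(s,25)
        p=W[np.arange(120),k][ok][:,:2]
        for _ in range(4):
            A=np.c_[2*p,np.ones(len(p))]; x=np.linalg.lstsq(A,(p**2).sum(1),rcond=None)[0]
            r=np.sqrt(x[2]+x[0]**2+x[1]**2); e=np.abs(np.hypot(*(p-x[:2]).T)-r)
            p=p[e<max(2*np.median(e),2e-4)]
        ctr=np.array([x[0],x[1],zface])
    return ctr,r,np.median(e),len(p)
def proj(c,X):
    return cv2.projectPoints(np.array([X],float),cv2.Rodrigues(np.array(c["R"]))[0],np.array(c["t"],float),np.array(c["K"],float),np.array([c["k1"],0,0,0.]))[0].ravel()
E
python3 - <<'E'
from h import *
import pickle
arm.servo_line([.565,.026,.15],vel=.15)
c=arm.camera("wrist"); pickle.dump(c,open("w2.pkl","wb"))
z=.1092
c1=pickle.load(open("w1.pkl","rb"))
print("w1",rim(c1,254,154,z,.0085))
u,v=proj(c,[.5409,.0325,z]);print(u,v)
r=rim(c,u,v,z,.0085);print("w2",r,proj(c,r[0]))
P=cloud(c);m=np.abs(P[...,2]-z)<.004
f=P[m];f=f[np.hypot(f[:,0]-.54,f[:,1]-.033)<.045]
print(np.median(f[:,2]),cv2.minAreaRect((f[:,:2]*1000).astype(np.float32)))
u0,v0=int(u)-50,int(v)-37
im=cv2.resize(c["pixels"][v0:v0+75,u0:u0+100],None,fx=8,fy=8,interpolation=cv2.INTER_CUBIC)
q=proj(c,r[0]);cv2.circle(im,(int((q[0]-u0+.5)*8),int((q[1]-v0+.5)*8)),4,(0,0,255),-1)
cv2.imwrite("pics/w2.png",im)
E
```

```text
w1 (array([0.54253246, 0.03400829, 0.1092    ]), np.float64(0.007509580516234221), np.float64(0.0002446951038539407), 50)
252.24936183445382 185.47663504415763
w2 (array([0.54077403, 0.03372867, 0.1092    ]), np.float64(0.008530424697632806), np.float64(5.8194570027046526e-05), 37) [254.10633334 184.78501328]
0.10904984581547192 ((549.646484375, 30.868896484375), (44.26151657104492, 63.419639587402344), 74.37319946289062)
```

View pics/w2.png

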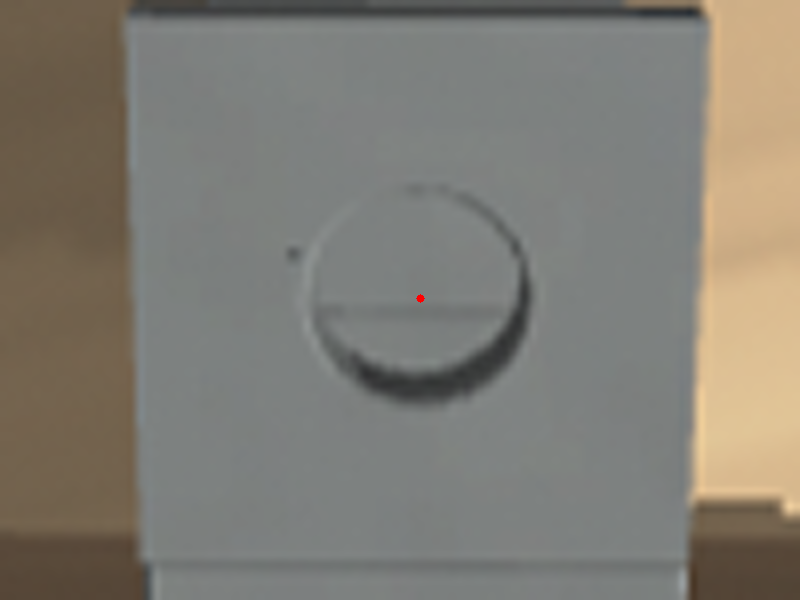

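```bash
cat >> h.py <<'E'
Y=-15.6; YW=Y-180
d=np.array([np.cos(np.radians(Y)),np.sin(np.radians(Y)),0]); n=np.array([-d[1],d[0],0])
ZC=.1092; H=np.array([.5408,.0336,ZC])
E
python3 - <<'E'
from h import *
import pickle
r=np.array([.5262,.2625,0])
arm.move_ptp(list(r+d*.05+[0,0,.16]),down(YW))
c=arm.camera("wrist"); pickle.dump(c,open("w3.pkl","wb"))
P=cloud(c);m=np.abs(P[...,2]-.06)<.004;f=P[m];f=f[np.hypot(f[:,0]-r[0],f[:,1]-r[1])<.04]
rc=cv2.minAreaRect((f[:,:2]*1000).astype(np.float32));print(rc,np.median(f[:,2]),len(f))
u,v=proj(c,[rc[0][0]/1e3,rc[0][1]/1e3,.06]); print(u,v); q=rim(c,u,v,.06,.028,.12);print(q)
arm.set_gripper(.085)
print(arm.read_clock())
cv2.imwrite("pics/w3.png",c["pixels"])
E
```

```text
((526.1143798828125, 263.5301513671875), (55.26346206665039, 54.578853607177734), 74.2699966430664) 0.060137583591417174 3573
256.01723668084185 129.05261163023349
(array([0.52591317, 0.26347411, 0.06      ]), np.float64(0.027720000000003162), np.float64(3.535366444040733e-15), 40)
8.1083
```

```bash
python3 - <<'E'
from h import *
r=np.array([.526,.2635,0])
arm.move_ptp(list(r+[0,0,.10]),down(YW))
print("hit",arm.servo_line(list(r+[0,0,.016]),vel=.12,until_force=8))
arm.set_gripper(.045)
print(arm.read_grip_width(),arm.read_finger_force(),arm.read_position())
arm.servo_line(list(r+[0,0,.10]),vel=.15)
a=H-d*.07
arm.move_ptp([a[0],a[1],.12],down(YW))
arm.servo_line([a[0],a[1],.016+ZC-.072+.002],vel=.15)
print(arm.read_grip_width(),arm.read_force(),arm.read_position(),arm.read_clock())
cs=arm.camera("side");P=cloud(cs);
cv2.imwrite("pics/s1.png",cv2.resize(cs["pixels"][150:300,180:380],(800,600),interpolation=cv2.INTER_CUBIC))
E
```

```text
hit False
0.053844383587616125 63.96174553781748 [0.52713423 0.26403044 0.01735811]
0.053796208711669236 [ 0.02882908 -0.0558025  -3.84409492] [0.47410177 0.05342851 0.05523085] 11.925
```

View pics/s1.png

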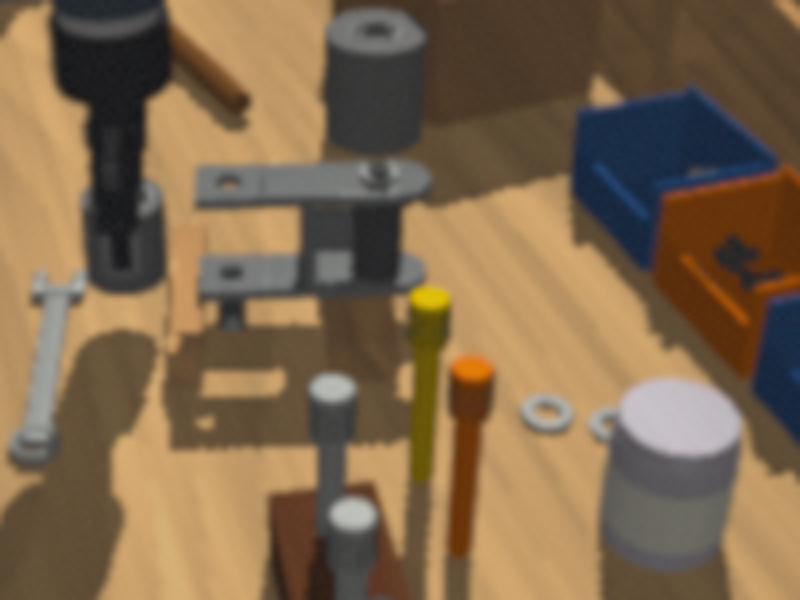

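The roller, held at (125,235), is upright in front of the open end. By the readings its bottom is only 0.7 mm above the lower cheek, so I raise it to mid-gap and slide it in.

```bash
python3 - <<'E'
from h import *
a=H-d*.07; z=.0568
arm.servo_line([a[0],a[1],z],vel=.05)
print(arm.read_position())
b=H+d*.0
print("hit",arm.servo_line([b[0],b[1],z],vel=.05,until_force=8),arm.read_force(),arm.read_position())
if not np.hypot(*(np.array(arm.read_position())[:2]-H[:2]))>.006:
    print("dn",arm.servo_line([b[0],b[1],z-.004],vel=.01,until_force=4),arm.read_position(),arm.read_force())
print(arm.read_clock())
E
```

```text
[0.47441056 0.05269886 0.05783951]
hit False [ 0.51656067 -0.72491511 -3.82881788] [0.54035274 0.03376866 0.05671093]
dn True [0.54078375 0.03375267 0.05434372] [ 0.01264319 -0.37804365  5.26876604]
14.1083
```

```bash
python3 - <<'E'
from h import *
import pickle
arm.set_gripper(.085)
arm.servo_line([H[0],H[1],.18],vel=.2)
v=H+d*.025
arm.servo_line([v[0],v[1],.15],vel=.15)
c=arm.camera("wrist"); pickle.dump(c,open("w4.pkl","wb"))
r=rim(c,*proj(c,H),ZC,.0085); print("hole",r)
P=cloud(c); 
zr=ZC-.072+.06; m=np.abs(P[...,2]-zr)<.004;f=P[m];f=f[np.hypot(*(f[:,:2]-H[:2]).T)<.04]
print("roller top z",np.median(f[:,2]) if len(f) else None,len(f))
# outer roller points stick out beyond the cheek: fit circle on extreme points
q=(f[:,:2]-H[:2])@np.c_[d[:2],n[:2]]; print("along d",q[:,0].min(),q[:,0].max(),"n",q[:,1].min(),q[:,1].max())
u0,v0=proj(c,H).astype(int)-[50,37]
im=cv2.resize(c["pixels"][v0:v0+75,u0:u0+100],None,fx=8,fy=8,interpolation=cv2.INTER_CUBIC)
cv2.imwrite("pics/w4.png",im); print(arm.read_clock())
E
```

```text
hole (array([0.54090202, 0.03375798, 0.1092    ]), np.float64(0.008380255365897508), np.float64(8.098652589986696e-05), 55)
roller top z 0.09691424401289052 970
along d -0.02830943726071924 0.014473483013609432 n -0.02695440460786921 0.028236033687993958
15.7667
```

View pics/w4.png

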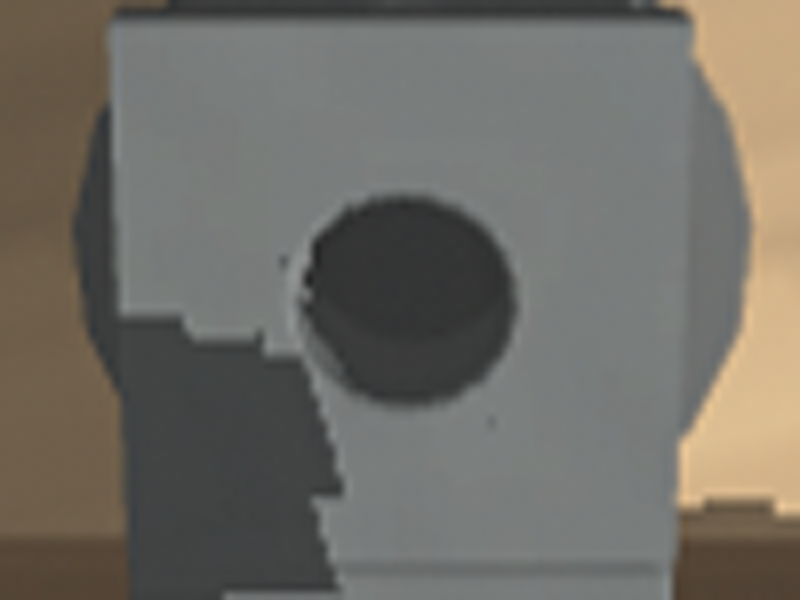

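The roller stands between the cheeks; its dark bore is centred under the hole within about 1 mm. Next the pin: a wrist view from above its head at (.5256,-.221).

```bash
python3 - <<'E'
from h import *
import pickle
p=np.array([.5256,-.2208,.139])
arm.servo_line(list(np.array(arm.read_position())+[0,0,.08]),vel=.25)
py=bestyaw([p[0],p[1],.2],81.5); print("yaw",py)
tx=np.array([np.cos(np.radians(py)),np.sin(np.radians(py)),0])
q=p-tx*.025; q[2]=.20
arm.move_ptp(list(q),down(py)); arm.set_gripper(.05)
c=arm.camera("wrist"); pickle.dump(c,open("w5.pkl","wb"))
P=cloud(c);f=P[(P[...,2]>.125)&(P[...,2]<.15)];f=f[np.hypot(*(f[:,:2]-p[:2]).T)<.025]
zt=np.percentile(f[:,2],80); t=f[np.abs(f[:,2]-zt)<.004]
rc=cv2.minAreaRect((t[:,:2]*1000).astype(np.float32));print(rc,zt,len(t))
u,v=proj(c,[rc[0][0]/1e3,rc[0][1]/1e3,zt]);print(u,v,rim(c,u,v,.139,.012))
cv2.imwrite("pics/w5.png",c["pixels"]);print(arm.read_clock(),arm.read_position())
E
```

```text
yaw 81.5
((524.0386962890625, -220.93753051757812), (23.158597946166992, 23.06036376953125), 66.19173431396484) 0.13934367131737715 892
249.86389181893 176.9232994142991 (array([ 0.52424281, -0.22014141,  0.139     ]), np.float64(0.01146507248882754), np.float64(0.00010220130700535832), 59)
17.8 [ 0.52207587 -0.24527308  0.20010226]
```

View pics/w5.png

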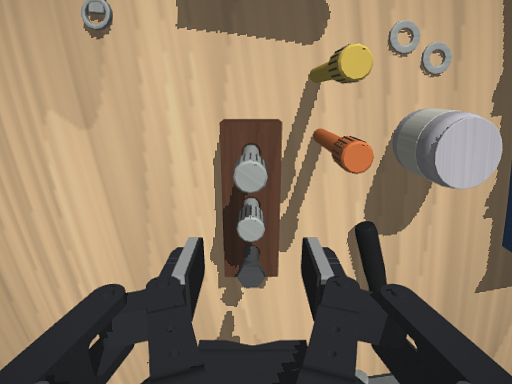

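```bash
python3 - <<'E'
from h import *
import pickle
p=np.array([.5241,-.2205,0]); py=81.5
arm.servo_line([p[0],p[1],.20],vel=.15)
print(arm.servo_line([p[0],p[1],.112],vel=.1,until_force=6))
arm.set_gripper(.015)
print(arm.read_grip_width(),arm.read_finger_force(),arm.read_position(),arm.read_torque(),arm.read_force())
arm.servo_line([p[0],p[1],.17],vel=.1); 
arm.servo_line([p[0],p[1],.28],vel=.25); 
print(arm.read_force(),arm.read_torque())
yy=bestyaw([H[0],H[1],.235],81.5);print(yy)
arm.move_ptp([H[0],H[1],.235],down(81.5))
arm.dwell(.3)
for nme in("side","wrist","top"):
    c=arm.camera(nme); pickle.dump(c,open("hold_%s.pkl"%nme,"wb"))
    if nme=="side": a=cv2.resize(c["pixels"][110:260,150:300],(400,400),interpolation=cv2.INTER_CUBIC)
    if nme=="wrist": b=cv2.resize(c["pixels"][60:330,120:390],(400,400),interpolation=cv2.INTER_CUBIC)
cv2.imwrite("pics/h1.png",np.hstack([a,b]));print(arm.read_position(),arm.read_orientation(),arm.read_clock())
E
```

```text
False
0.02237615325347709 58.63534927368164 [ 0.52480335 -0.22081942  0.11299129] [0.07926176 0.16369579 0.01797027] [-1.19691918  0.21992991  4.70518521]
[ 0.17680554  0.27778385 -2.09020144] [0.03371691 0.03775566 0.04670331]
81.5
[0.54091639 0.03306192 0.23514611] [ 1.79986023e+02 -9.99803768e-03  8.14417413e+01] 22.2917
```

View pics/h1.png

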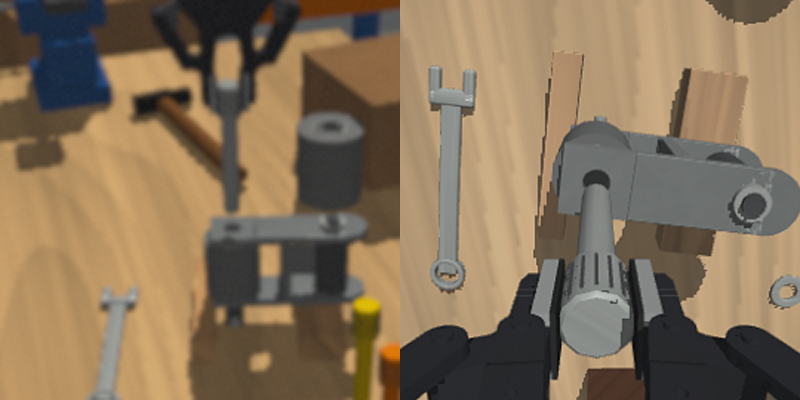

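The side crop shows the pin hanging upright from the jaws, its tip at (232,208) just above the cheek hole at (232,228). The wrist crop shows the tip at (597,185) over the hole at (597,178). I fit the shaft axis from the depth points.

```bash
cat > fit.py <<'E'
from h import *
import pickle
from scipy.optimize import least_squares
def fitpin(c,g,zl,zh,rad=.03):
    P=cloud(c);f=P[(P[...,2]>zl)&(P[...,2]<zh)];f=f[np.hypot(*(f[:,:2]-g[:2]).T)<rad]
    z0=(zl+zh)/2
    def res(s):
        a=np.r_[s[2:4],1];a/=np.linalg.norm(a); w=f-np.r_[s[:2],z0]
        return np.linalg.norm(np.cross(w,a),axis=1)-.008
    r=least_squares(res,np.r_[g[:2],0,0],loss="soft_l1",f_scale=5e-4)
    s=r.x; return s,s[:2]+s[2:4]*(.129-z0),len(f),np.median(np.abs(res(s)))
if __name__=="__main__":
    for nme in("wrist","side"):
        c=pickle.load(open("hold_%s.pkl"%nme,"rb"))
        s,tip,k,e=fitpin(c,H,.136,.215)
        print(nme,"slope",s[2:4].round(4),"tip",tip.round(4),k,e)
        P=cloud(c);f=P[np.hypot(*(P[...,:2]-H[:2]).T).T<.02];f=f[f[:,2]>.115];print("lowest",np.percentile(f[:,2],[0,1,3]))
    for nme in("wrist","side","top"):
        c=pickle.load(open("hold_%s.pkl"%nme,"rb"))
        print("hole",nme,rim(c,*proj(c,H),ZC,.0085))
E
python3 fit.py
```

```text
wrist slope [ 0.0006 -0.0007] tip [0.5407 0.0317] 848 0.00013594828024814272
lowest [0.13095322 0.14856644 0.17478995]
side slope [0.0052 0.009 ] tip [0.541  0.0313] 178 0.0005800212452737401
lowest [0.13318111 0.13691302 0.14291411]
hole wrist (array([0.54121126, 0.03343717, 0.1092    ]), np.float64(0.008411832197189224), np.float64(9.46857453799823e-05), 47)
hole side (array([0.54268713, 0.0372917 , 0.1092    ]), np.float64(0.0071059863993132525), np.float64(0.0005965796038210833), 71)
hole top (array([0.54293766, 0.03478105, 0.1092    ]), np.float64(0.006574519309026694), np.float64(0.0001668437483008339), 53)
```

```bash
cat > ins.py <<'E'
from h import *
def tryat(x,y,f=5):
    arm.servo_line([x,y,.2175],vel=.08)
    hit=arm.servo_line([x,y,.2055],vel=.02,until_force=f)
    p=np.array(arm.read_position()); F=np.array(arm.read_force())
    print("try",x,y,"hit",hit,p.round(4),F.round(2),np.array(arm.read_torque()).round(3),arm.read_clock(),flush=True)
    return hit
E
python3 - <<'E'
from ins import *
print(tryat(.5411,.0342))
E
```

```text
try 0.5411 0.0342 hit False [0.541  0.0342 0.2055] [ 0.07  0.01 -1.6 ] [-0.018  0.016  0.023] 23.4083
False
```

```bash
python3 - <<'E'
from h import *
x,y=.5411,.0342
for z in (.19,.17,.15,.135,.124):
    hit=arm.servo_line([x,y,z],vel=.03,until_force=6)
    p=np.array(arm.read_position()); F=np.array(arm.read_force())
    print(z,hit,p.round(4),F.round(2),np.array(arm.read_torque()).round(3),arm.read_clock(),flush=True)
    if hit: break
E
```

```text
0.19 False [0.541  0.0342 0.1898] [ 0.17  0.19 -2.33] [ 0.043 -0.138  0.04 ] 24.075
0.17 False [0.541  0.0342 0.1698] [-0.1  -0.55 -1.75] [ 0.039 -0.073  0.035] 24.8917
0.15 False [0.5409 0.0342 0.1498] [ 0.43  0.8  -1.81] [ 0.159 -0.001 -0.051] 25.7083
0.135 False [0.5411 0.0342 0.1347] [ 0.69  0.89 -3.56] [ 0.156 -0.225 -0.017] 26.3583
0.124 False [0.541  0.0342 0.1236] [ 0.28  0.39 -2.32] [ 0.187 -0.186  0.007] 26.875
```

```bash
python3 - <<'E'
from h import *
x,y=.5411,.0342
for z,f in ((.1185,20),(.1165,22),(.1135,22)):
    hit=arm.servo_line([x,y,z],vel=.008,until_force=f)
    print(z,hit,np.array(arm.read_position()).round(4),np.array(arm.read_force()).round(2),arm.read_clock(),flush=True)
    if hit: break
E
```

```text
0.1185 False [0.5413 0.0343 0.1192] [-2.98  0.71  5.07] 27.7083
0.1165 False [0.5415 0.0343 0.1176] [-3.32  1.98  6.72] 28.1083
0.1135 False [0.5418 0.0341 0.1155] [-4.28  1.16 12.69] 28.6333
```

```bash
python3 - <<'E'
from h import *
x,y=.5411,.0342
hit=arm.servo_line([x,y,.1085],vel=.006,until_force=10)
print(hit,np.array(arm.read_position()).round(4),np.array(arm.read_force()).round(2),arm.read_clock(),arm.read_grip_width())
E
```

```text
True [0.5418 0.0341 0.115 ] [-0.45  0.03  4.81] 29.0667 0.022673006149281347
```

```bash
python3 - <<'E'
from h import *
x,y=.5415,.0342
for z in (.1135,.1115,.110,.1085):
    hit=arm.servo_line([x,y,z],vel=.008,until_force=14)
    p=np.array(arm.read_position());F=np.array(arm.read_force())
    print(z,hit,p.round(4),F.round(2),arm.read_clock(),arm.read_grip_width(),flush=True)
    if hit or F[2]>17: break
E
```

```text
0.1135 False [0.5418 0.0341 0.115 ] [-3.5   1.29 10.28] 29.375 0.022489438864354498
0.1115 True [0.5418 0.0342 0.1151] [-0.55 -0.18  4.69] 29.625 0.022233437395789462
```

Position is stiff at 0.115, which matches the predicted home (0.1152). I release, check with the camera, and press on the head with shut fingers to confirm.

```bash
python3 - <<'E'
from h import *
import pickle
arm.set_gripper(.05)
p=arm.read_position(); arm.servo_line([p[0],p[1],.19],vel=.15)
arm.set_gripper(0)
hit=arm.servo_line([H[0],H[1],.150],vel=.1,until_force=6)
if not hit: hit=arm.servo_line([H[0],H[1],.130],vel=.01,until_force=4)
print("top contact",hit,np.array(arm.read_position()).round(4),arm.read_force())
hit=arm.servo_line([H[0],H[1],.125],vel=.01,until_force=14)
print("press",hit,np.array(arm.read_position()).round(4),arm.read_force(),arm.read_clock())
arm.servo_line([H[0],H[1],.25],vel=.2)
q=H+d*.025-np.array([0,0,0])
arm.move_ptp([q[0],q[1],.22],down(YW))
arm.dwell(.2)
c=arm.camera("wrist");s=arm.camera("side");pickle.dump(c,open("w9.pkl","wb"))
P=cloud(c);f=P[(P[...,2]>.125)&(P[...,2]<.16)];f=f[np.hypot(*(f[:,:2]-H[:2]).T)<.02]
print("head top z",np.median(f[:,2]),cv2.minAreaRect((f[:,:2]*1000).astype(np.float32)))
a=cv2.resize(s["pixels"][150:270,170:290],(400,400),interpolation=cv2.INTER_CUBIC)
u,v=proj(c,H).astype(int);b=cv2.resize(c["pixels"][max(v-60,0):v+60,u-60:u+60],(400,400),interpolation=cv2.INTER_CUBIC)
cv2.imwrite("pics/f.png",np.hstack([a,b]))
print(arm.read_clock())
E
```

```text
top contact True [0.541  0.0337 0.1418] [-0.14170128 -1.00715738  4.4928094 ]
press True [0.5417 0.0337 0.1413] [-1.24214332  0.88460203  4.56413401] 33.3167
head top z 0.1408163463811312 ((541.093505859375, 33.78532409667969), (24.129898071289062, 24.161991119384766), 68.6916275024414)
35.6
```

View pics/f.png

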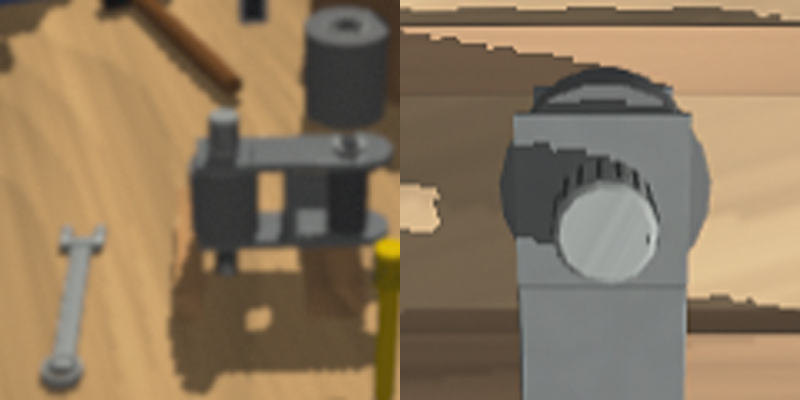

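The head sits flat on the cheek: felt top 0.1413 (expected 0.1412), camera 0.1408. The roller is centred under it and the arm is clear, so I hand in.

```bash
python3 -c "
from workcell import arm
print(arm.job_done())"
```

```text
the job is handed in; nothing more can be done
None
```

The job is handed in at about 36 s of the 72 s, with no verdict returned: the roller is between the cheeks, the long pin is through it and pressed home (head top 32.1 mm above the cheek by touch; the head is 32 mm high), and the arm is clear.

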